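# Feed bottles back into their own drip stands

## Task

The four plant-feed bottles have been put back in the wrong drip stands, and their drips must not mix. Put every bottle upright down into the cup of the stand that has the colour of its label (red, blue, orange, purple), one bottle to a cup, so that the plain white stand, which is only a waiting place, ends up empty. Set the bottles down gently instead of dropping them, never tip one over, and do not shift the black net pot.

Things in the scene. Friction and masses are not known exactly. Their poses are not given: they have to be found in the camera images.
- bottle_red: small white bottle with a RED label and a white cap, 51 mm diameter, 125 mm tall, 0.16 kg, loose, upright. Origin: centre of its underside; z up its axis. Round, so its yaw does not matter. Its sides are straight from the underside up to 105 mm; above that it rounds in to the neck and cap. Grasp it across the body, high up, from above.
- bottle_blue: small white bottle with a BLUE label and a white cap, 47 mm diameter, 125 mm tall, 0.16 kg, loose, upright. Origin, axes and grasp as for bottle_red; straight sides up to 92 mm.
- bottle_orange: small white bottle with an ORANGE label and a black cap, 47 mm diameter, 149 mm tall, 0.16 kg, loose, upright. Origin, axes and grasp as for bottle_red; straight sides up to 114 mm.
- bottle_purple: small black bottle with a PURPLE label and a red cap (the label counts, not the cap), 51 mm diameter, 137 mm tall, 0.16 kg, loose, upright. Origin, axes and grasp as for bottle_red; straight sides up to 97 mm.
- stand_red: drip stand with a RED cup and a red card, fixed to the counter. A plywood foot 114 x 94 x 9 mm carries a round cup, open at the top: inner diameter 67 mm, inner floor 9 mm and rim 28 mm above the counter, outer diameter 79 mm. The sloping card in front (-x of the stand) ends 30 mm above the counter. Origin: on the counter under the middle of the cup; z up. At the start it is empty or holds a bottle that does not belong in it.
- stand_blue: drip stand with a BLUE cup and a blue card, otherwise the same as stand_red
- stand_orange: drip stand with an ORANGE cup and an orange card, otherwise the same as stand_red
- stand_purple: drip stand with a PURPLE cup and a purple card, otherwise the same as stand_red
- stand_plain: drip stand with a plain WHITE cup and a white card, otherwise the same as stand_red: the waiting place that no bottle belongs in. One of the five stands is empty at the start.
- net_pot: black plastic net pot (slotted plant cup), 62 mm across its rim, 50 mm tall, 20 g, loose, upright on the counter between or beside the stands; it is to stay where it is. Origin: centre of its underside.
Mind the look-alikes: they are no part of the job. Leave any yellow look-alike of the bottle_orange alone.

How it is judged:
At the end, for the whole second after the job is handed in: Each of the four bottles stands upright (within 0.08 rad), released and at rest, on the floor of the cup (underside less than 13 mm above the counter) of the stand of its label's colour, within 13 mm of the cup's middle; so the plain stand is empty. The net pot is within 20 mm of where it stood (horizontal distance between bottle_red and stand_red below 0.013 m and height (world z) of each of bottle_red, bottle_blue, bottle_orange, bottle_purple below 0.013 m and angle between each of bottle_red, bottle_blue, bottle_orange, bottle_purple's own z axis and vertical below 0.08 rad and linear speed of each of bottle_red, bottle_blue, bottle_orange, bottle_purple below 0.02 m/s and angular speed of each of bottle_red, bottle_blue, bottle_orange, bottle_purple below 0.2 rad/s and contact force between each of bottle_red, bottle_blue, bottle_orange, bottle_purple and the fingers below 0.1 N and horizontal distance between bottle_blue and stand_blue below 0.013 m and horizontal distance between bottle_orange and stand_orange below 0.013 m and horizontal distance between bottle_purple and stand_purple below 0.013 m and distance of net_pot from where it was at the start of the episode below 0.02 m); the robot touches nothing.
It fails at once if a bottle is tipped over (angle between any of bottle_red, bottle_blue, bottle_orange, bottle_purple's own z axis and vertical above 0.6 rad).
It fails at once if a bottle is let fall (faster than 0.7 m/s with no finger on it, as after a drop of 25 mm) ((linear speed of bottle_red above 0.7 m/s and contact force between bottle_red and the fingers below 0.01 N) or (linear speed of bottle_blue above 0.7 m/s and contact force between bottle_blue and the fingers below 0.01 N) or (linear speed of bottle_orange above 0.7 m/s and contact force between bottle_orange and the fingers below 0.01 N) or (linear speed of bottle_purple above 0.7 m/s and contact force between bottle_purple and the fingers below 0.01 N)).
It fails at once if a bottle is slammed or pressed hard into a stand (contact force between any of bottle_red, bottle_blue, bottle_orange, bottle_purple and stand_red above 60 N or contact force between any of bottle_red, bottle_blue, bottle_orange, bottle_purple and stand_blue above 60 N or contact force between any of bottle_red, bottle_blue, bottle_orange, bottle_purple and stand_orange above 60 N or contact force between any of bottle_red, bottle_blue, bottle_orange, bottle_purple and stand_purple above 60 N or contact force between any of bottle_red, bottle_blue, bottle_orange, bottle_purple and stand_plain above 60 N).
It fails at once if the net pot is shifted or knocked over (distance of net_pot from where it was at the start of the episode above 0.02 m or angle between net_pot's own z axis and vertical above 0.4 rad).
It also fails if it takes over 115 s, if anything falls off the work surface, if the arm or the gripper's body presses on something with over 40 N, if the wrist force passes 120 N, or if a joint passes its speed limit or range.

## Robot

A 6-joint arm with a two-finger parallel gripper is mounted at the origin on a cart in front of the work surface, level with it; the furniture and walls round the work are solid. World frame = base frame: x ahead of the robot, y to its left, z up, the work surface at z = 0. Lengths are in m, angles in rad, forces in N, time in s.
With the tool pointing down it reaches from about 0.3 to 0.875 m from the base axis. Payload 6.4 kg.
Tool frame: the origin (TCP) lies between the finger pads; the fingertips stand 25 mm ahead of it and the grasp point (between the pads) lies 6 mm ahead of it; z points along the fingers, y is the line along which they close (so a half turn about z gives the same grasp; the last joint's range is limited). The gripper opens to 85 mm and grips with 20 to 120 N. Pads are 22 mm wide; open, the fingers measure 114 mm over their backs; the gripper's body (76 mm by 85 mm) begins 54 mm behind the grasp point. The pads swing forward as they close: fully open they stand 13 mm farther back than shut.
Start: joints at [-1.317, 0.181, 1.607, -0, 1.354, -0.206], TCP at [0.255, -0.515, 0.256] pointing down, gripper open.
Joint ranges: [-2.99, 2.99], [-0.89, 2.07], [0.3, 2.58], [-1.14, 4.28], [0, 2.63], [-3.12, 3.12]. Speed limits (rad/s): [2.57, 2.57, 3.01, 3.14, 3.14, 3.14].

## Interface

Orientations are given as a unit quaternion [w, x, y, z].
In Python, from bench import ctrl gives the robot as it stands.
- The arm moves only by the tool servo_tool, never from a script. Its argument "series" is text: rows parted by semicolons, each of 7 numbers parted by spaces: the gripper command: -1 is fully open, 1 is shut, values between are in proportion, then the shift along the tool's x, y, z in m, then the turn, a rotation vector about the tool's x, y, z in degrees. A call has 1 to 12 rows; each row is the pose to reach, as a shift and turn from the pose commanded when the call began, along the tool's axes at that moment; what a row does not reach only later rows make up. A row lasts 1/12 s, in which the tool goes at most 41.7 mm and 7.16 degrees, less where a joint would pass 70% of its speed; a pose out of reach is approached as far as the arm can. A call with a gripper value outside its range is refused whole. The fingers move at their own pace and stop on an object; the grip force is fixed at half the most. Time passes only in rows, so rows that repeat a pose let the fingers close. It gives the time, the measured TCP pose, the force, the opening and the grip force at its end, in the units of the state.
- ctrl.get_obs(): the state, without advancing time (a new reading comes with each control period).
- ctrl.camera(name): name is "scene" or "side" or "wrist"; returns a dict with "img" (384x512x3 uint8, red, green, blue), "z_map" (384x512 float32, m along the optical axis (not along the pixel's ray), 0 where there is no reading), "fovy" (degrees; the focal length in pixels is half the picture's height over the tangent of half this angle, whatever the lens; pixels are square), "cx", "cy" (the principal point, pixels), "k1" (the pictures are not rectified: a ray, as slopes to the right and down, at radius r is drawn at 1 + k1 r^2 times it, then the intrinsics apply), "extrinsics" (4x4, takes a point from camera to world coordinates); the wrist camera has in their place "T_tool_cam" (4x4, takes a point from camera to tool coordinates, whose origin is the TCP and whose axes are the flange's). Camera axes: x right, y down, z forward; pixel columns grow to the right and rows downward; lengths in m; the calibration is good to about 2 mm. A picture is of the moment at which its call begins: read the wrist's pose just before it.
- ctrl.hand_in(): hands the job in; it is judged then, once.
The state is a dict: "time_s": time; "q": joint angles; "dq": joint speeds; "joint_efforts": joint torques, N m; "eef_pos": TCP position; "eef_rot": TCP orientation; "wrist_force": force on the tool from outside, world axes, zero at the start; "torque": the same for the moment, N m; "opening": opening from 0.0 (shut) to 1.0 (fully open); "grasp_force": force on a finger pad.
Only numpy, scipy, OpenCV 4.12 (cv2) and the standard library are available. Lean on these libraries where they do the work, as an engineer would, in place of code of your own. Each camera call takes 0.05 s, during which the arm holds its last target. There are 200 camera calls.

## Working session

There is one attempt and no reset: what is moved stays moved. The work goes in short steps, Python scripts to look and compute and a tool call to move; the robot and the scene stay as the last step left them, time stands still between calls to the robot, and variables do not carry over. Pictures are saved under pics/ and viewed, at most 14 in all, crops included, and the job is handed in when it is done.

Besides the shell and the picture viewer there is one more tool, called by a JSON object that holds its "name" and its "arguments". servo_tool: Moves the arm, as the interface text tells. Its arguments: {"type":"object","properties":{"series":{"type":"string"}},"required":["series"]}

```bash
mkdir -p pics; ls
cat > h.py <<'E'
import numpy as np, cv2
from bench import ctrl
def cloud(c,T):
    z=c["z_map"];H,W=z.shape;f=H/2/np.tan(np.radians(c["fovy"])/2)
    v,u=np.mgrid[0:H,0:W].astype(float)
    K=np.array([[f,0,c["cx"]],[0,f,c["cy"]],[0,0,1.]])
    p=cv2.undistortPoints(np.stack([u,v],-1).reshape(-1,1,2),K,np.array([c["k1"],0,0,0.])).reshape(H,W,2)
    P=np.dstack([p*z[...,None],z]); P[z<=0]=np.nan
    return P@T[:3,:3].T+T[:3,3]
E
python3 - <<'E'
from h import *
o=ctrl.get_obs();print(o)
for n in("scene","side"):
    c=ctrl.camera(n);np.savez(n+".npz",**c)
    cv2.imwrite(f"pics/{n}1.png",c["img"][...,::-1]);print(n,c["fovy"],c["k1"],c["extrinsics"].round(3).tolist())
E
```

```text
pics
{'time_s': 0.0, 'q': array([-1.31730460e+00,  1.81556718e-01,  1.60804515e+00, -3.17095059e-07,
        1.35377711e+00, -2.06270744e-01]), 'dq': array([-0.00030673, -0.00160345, -0.00059873, -0.0014604 , -0.00074549,
       -0.00180483]), 'joint_efforts': array([ 1.16133670e-03, -4.44878161e+01, -3.51331401e+01, -2.08940000e-04,
        9.22381558e-03, -2.83332355e-05]), 'eef_pos': array([ 0.25504478, -0.51475962,  0.25535734]), 'eef_rot': array([-8.92910308e-04,  9.73693067e-01,  2.27861828e-01, -2.12408116e-05]), 'wrist_force': array([ 0.01587152, -0.61941573, -0.55303358]), 'torque': array([-0.0499599 ,  0.02564885, -0.00096283]), 'grasp_force': 0.0, 'opening': 0.9997705526783656}
scene 45.93121865126268 0.0311529226889418 [[-0.889, -0.231, 0.395, 0.087], [-0.458, 0.484, -0.746, 0.863], [-0.019, -0.844, -0.536, 0.642], [0.0, 0.0, 0.0, 1.0]]
side 56.84898211105616 -0.04842962254559708 [[-0.908, -0.201, 0.369, 0.239], [-0.42, 0.472, -0.776, 0.675], [-0.018, -0.859, -0.512, 0.458], [0.0, 0.0, 0.0, 1.0]]
```

View pics/scene1.png

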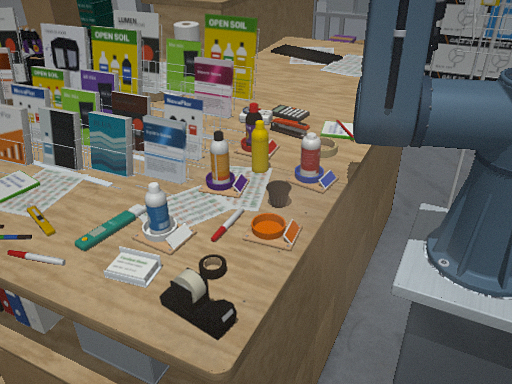

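View pics/side1.png

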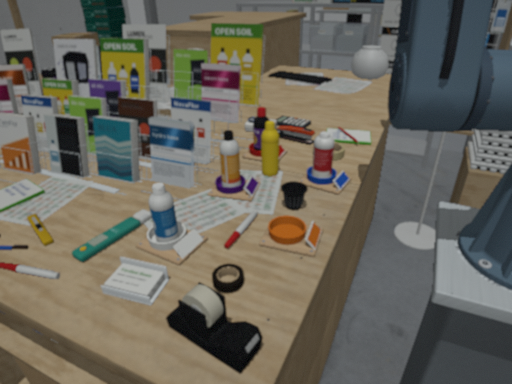

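The scene view shows:
- bottle_orange in the purple stand at (220,160)
- bottle_purple in the red stand at (253,130), half hidden by the yellow look-alike at (260,148), which stands loose and is not to be touched
- bottle_red in the blue stand at (312,158)
- bottle_blue in the white stand at (157,215)
- the orange stand empty at (268,225)
- the net pot at (279,195)

The order will be orange, purple, red, blue.

```bash
cat > m.py <<'E'
from h import *
from scipy.optimize import least_squares
def circ(xy,r,cam=None):
    x0=np.median(xy,0)
    if cam is not None: d=x0-cam;x0=x0+d/np.linalg.norm(d)*r*.6
    s=least_squares(lambda p:np.linalg.norm(xy-p,axis=1)-r,x0,loss='soft_l1',f_scale=.002)
    return s.x.round(4),np.median(abs(s.fun)).round(4)
seeds={"scene":dict(red=(312,140),blue=(154,190),orange=(218,140),purple=(253,112),yellow=(260,130)),
"side":dict(red=(323,145),blue=(158,193),orange=(228,140),purple=(262,116),yellow=(270,130))}
rad=dict(red=.0255,blue=.0235,orange=.0235,purple=.0255,yellow=.0235)
E
python3 - <<'E'
from m import *
for n in("scene","side"):
    c=dict(np.load(n+".npz"));P=cloud(c,c["extrinsics"]);cam=c["extrinsics"][:2,3]
    for k,(u,v) in seeds[n].items():
        s=np.nanmedian(P[v-2:v+3,u-2:u+3].reshape(-1,3),0)
        m=(np.hypot(P[...,0]-s[0],P[...,1]-s[1])<.045)
        b=P[m&(P[...,2]>.05)&(P[...,2]<.085)]
        f=circ(b[:,:2],rad[k],cam)if len(b)>8 else None
        print(n,k,"cap",s.round(3),"ztop",np.nanmax(P[...,2][m]).round(3),len(b),f)
    hsv=cv2.cvtColor(c["img"],cv2.COLOR_RGB2HSV)
    H=hsv[...,0].astype(int)
    # everything 20-29mm high: ring points by hue near expected stands
    for k,(lo,hi),(u,v) in [("orange",(3,20),(268,225)if n=="scene" else(287,230)),("purple",(122,160),(220,183)if n=="scene" else(232,188)),("blue",(105,125),(308,176)if n=="scene" else(320,178)),("red",(170,190),(247,147)if n=="scene" else(255,150)),("white",None,(158,230)if n=="scene" else(168,238))] if False else [("orange",(3,20),(268,225)if n=="scene" else(287,230)),("purple",(122,160),(220,183)if n=="scene" else(232,188)),("blue",(105,125),(308,176)if n=="scene" else(320,178)),("red",(170,190),(247,147)if n=="scene" else(255,150)),("white",(0,0),(158,230)if n=="scene" else(168,238))]:
        w=np.zeros(H.shape,bool);w[v-22:v+22,u-32:u+32]=1
        if k!="white": w&=((H>=lo)&(H<=hi)|(H+180<=hi))&(hsv[...,1]>110)
        q=P[w&(P[...,2]>.022)&(P[...,2]<.033)]
        print(n,"cup",k,len(q),circ(q[:,:2],.0365) if len(q)>8 else None, q.mean(0).round(3) if len(q) else 0)
    u,v=(279,184) if n=="scene" else (293,186)
    print("pot",P[v+6,u].round(3),np.nanmax(P[v-8:v+8,u-12:u+12,2]).round(3))
E
```

```text
scene red cap [ 0.431 -0.129  0.123] ztop 0.135 226 (array([ 0.4388, -0.1437]), np.float64(0.0011))
scene blue cap [0.648 0.241 0.125] ztop 0.136 299 (array([0.6551, 0.2319]), np.float64(0.0008))
scene orange cap [0.63  0.002 0.14 ] ztop 0.161 218 (array([ 0.6349, -0.0084]), np.float64(0.0009))
scene purple cap [ 0.648 -0.225  0.124] ztop 0.147 74 (array([ 0.6518, -0.2366]), np.float64(0.0012))
scene yellow cap [ 0.572 -0.116  0.129] ztop 0.151 194 (array([ 0.579 , -0.1282]), np.float64(0.0011))
scene cup orange 299 (array([0.4336, 0.1201]), np.float64(0.0025)) [0.423 0.12  0.026]
scene cup purple 118 (array([ 0.6321, -0.0063]), np.float64(0.0037)) [0.615 0.002 0.026]
scene cup blue 112 (array([ 0.4329, -0.1383]), np.float64(0.0054)) [ 0.419 -0.125  0.026]
scene cup red 56 (array([ 0.6454, -0.2312]), np.float64(0.0063)) [ 0.646 -0.223  0.026]
scene cup white 438 (array([0.6443, 0.2353]), np.float64(0.0087)) [0.631 0.249 0.027]
pot [ 0.471 -0.017  0.026] 0.053
side red cap [ 0.432 -0.119  0.111] ztop 0.135 241 (array([ 0.4377, -0.1432]), np.float64(0.0008))
side blue cap [0.647 0.241 0.123] ztop 0.134 379 (array([0.6534, 0.2312]), np.float64(0.0005))
side orange cap [0.627 0.003 0.14 ] ztop 0.159 242 (array([ 0.6326, -0.0089]), np.float64(0.0007))
side purple cap [ 0.643 -0.226  0.124] ztop 0.147 91 (array([ 0.65  , -0.2376]), np.float64(0.0008))
side yellow cap [ 0.572 -0.117  0.131] ztop 0.15 204 (array([ 0.5765, -0.1287]), np.float64(0.0008))
side cup orange 321 (array([0.4324, 0.1204]), np.float64(0.0013)) [0.426 0.121 0.026]
side cup purple 100 (array([ 0.6305, -0.0063]), np.float64(0.0023)) [0.615 0.007 0.025]
side cup blue 111 (array([ 0.4331, -0.1388]), np.float64(0.0025)) [ 0.418 -0.125  0.025]
side cup red 66 (array([ 0.6471, -0.2348]), np.float64(0.004)) [ 0.649 -0.247  0.026]
side cup white 460 (array([0.6401, 0.231 ]), np.float64(0.0084)) [0.627 0.242 0.026]
pot [ 0.47  -0.016  0.026] 0.052
```

{"name": "servo_tool", "arguments": {"series": "-1 0.03 -0.015 -0.02 0 0 7; -1 0.07 -0.035 -0.045 0 0 14; -1 0.105 -0.053 -0.045 0 0 20; -1 0.14 -0.071 -0.045 0 0 26.34; -1 0.175 -0.089 -0.045 0 0 26.34; -1 0.21 -0.107 -0.045 0 0 26.34; -1 0.245 -0.124 -0.045 0 0 26.34; -1 0.28 -0.142 -0.045 0 0 26.34; -1 0.31 -0.157 -0.045 0 0 26.34; -1 0.33 -0.167 -0.045 0 0 26.34; -1 0.34 -0.172 -0.045 0 0 26.34; -1 0.34 -0.172 -0.045 0 0 26.34"}}

```text
time_s: 1.1
eef_pos: [0.4843, -0.2085, 0.3009]
eef_rot: [-0.0, 1.0, 0.002, -0.0]
wrist_force: [0.3, -1.0, 0.0]
opening: 1.0
grasp_force: 0.0
```

Run:
```python
from m import *
B=dict(red=(.438,-.1435),blue=(.654,.2315),orange=(.634,-.0085),purple=(.651,-.237),ocup=(.433,.12))
Q=[]
for n in("scene","side"):
    c=dict(np.load(n+".npz"));P=cloud(c,c["extrinsics"]).reshape(-1,3);Q.append(P[~np.isnan(P).any(1)])
Q=np.vstack(Q)
for k,b in B.items():
    d=Q[:,:2]-b;r=np.hypot(*d.T);m=(r>.035)&(r<.11)&(Q[:,2]>.06)
    print(k,m.sum(),np.round([d[m].min(0),d[m].max(0)],3).tolist() if m.any() else "",Q[m,2].max().round(3) if m.any() else "")
```

```text
red 0  
blue 0  
orange 1281 [[-0.06, -0.102], [0.109, 0.061]] 0.176
purple 3352 [[0.036, -0.103], [0.11, 0.088]] 0.357
ocup 0
```

Run:
```python
from m import *
Q=[]
for n in("scene","side"):
    c=dict(np.load(n+".npz"));P=cloud(c,c["extrinsics"]).reshape(-1,3);Q.append(P[~np.isnan(P).any(1)])
Q=np.vstack(Q)
xs=np.arange(.36,.86,.02);ys=np.arange(-.36,.34,.02)
print("y:"," ".join("%3d"%round(y*100+1) for y in ys))
for x in xs[::-1]:
    r=[]
    for y in ys:
        m=(Q[:,0]>=x)&(Q[:,0]<x+.02)&(Q[:,1]>=y)&(Q[:,1]<y+.02)
        r.append("%3d"%(np.sort(Q[m,2])[-3]*1000) if m.sum()>5 else "  .")
    print("%.2f"%(x+.01)," ".join(r))
o=ctrl.get_obs();c=ctrl.camera("wrist");np.savez("w1.npz",pos=o["eef_pos"],rot=o["eef_rot"],**c);cv2.imwrite("pics/w1.png",c["img"][...,::-1]);print(c["T_tool_cam"].round(3).tolist())
```

```text
y: -35 -33 -31 -29 -27 -25 -23 -21 -19 -17 -15 -13 -11  -9  -7  -5  -3  -1   1   3   5   7   9  11  13  15  17  19  21  23  25  27  29  31  33
0.85   1 358 294   1   0   . 256 170   . 204   .   .   .   . 195   .   .   . 172 170  85  43   2   2   1   3   1   2   2   2   2   3   2   2   1
0.83   0 357 280   0   0 255 256 170   . 205   .   .   . 198 199   .   .   . 174 172  86  21   5   2   1   1   2   2   2   2   1   2   2   3   1
0.81 357 357 271   .   . 253 257 170   0   .   .   .   . 198 200   .   .   . 174 173  86  21   4   1   2   2   1   2   3   2   3   1   2   2   0
0.79 356 358 271   0   . 255 257 170   3 206   1   .   0 199 199   .   .   . 174 173  86  20   .   0   1   2   2   1   1   0   .  18  19  20  20
0.77 358 358 270   0   0 254 257 168 104 206   9  72   0 199 200  94   0   . 175 173  87   1   .   .   .   2  16  18  19  19  20  20  21  21  20
0.75   1 356 266 164   0 255 257 170   . 205   7 141  75 199 200  95 114   0 175 168  85   1   2   .   .   .  16  18  19  19  20  19  18  18  15
0.73 347 356 258 226   1 254 257 169 104 206   . 142  76 199 199 113 114 150 175 173  8
[... 2081 characters left out ...]
  2   2
0.43  24  25  24  26  24   0   0   .   .   . 134 134 115  10   1   1   1  51  51  48   2   .  28  10  10  28   9   1   1   1   2   2   1   2   2
0.41   1   5  25  20   0   0   0   0   .  27 120 121  28  10   1   1   1   1   2   1   1   9  28  28  27  29   9   1   1   1   2   2   2   2   2
0.39   0   1   0   1   1   0   0   0 -168  28  30  30  29  17   1   1   1   1   1   1   1   9  30  30  30  30   9   2   1   2   1   2   2   2   2
0.37   1   0   0   0   0   0   0   0   1  18  22  18  17   8   1   2   1   1   1   1   1   9  18  20  23  23   9   1   1   2   2   2   2   2   2
[[0.001, -0.958, -0.286, 0.073], [1.0, 0.001, -0.0, 0.0], [0.001, -0.286, 0.958, -0.117], [0.0, 0.0, 0.0, 1.0]]
```

View pics/w1.png

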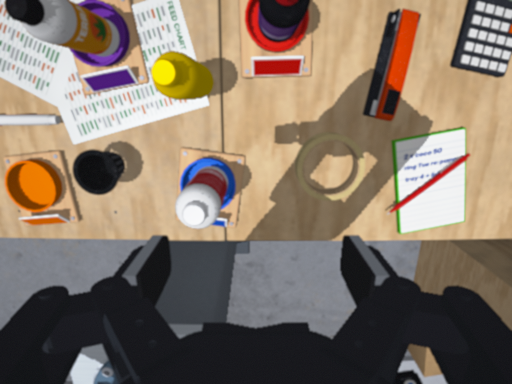

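The wrist view shows the blue cup with bottle_red at (205,190), the orange cup at (34,185), the pot at (97,170), the yellow look-alike at (180,77), and the red cup at (276,20). The displays start at x≈0.71, and the wrist camera sits on the tool's +x side. I'll turn the tool half a turn so it faces the robot, after fitting the cup rims.

```bash
cat >> m.py <<'E'
from scipy.spatial.transform import Rotation as R
def wT(pos,rot,c):
    T=np.eye(4);T[:3,:3]=R.from_quat(np.roll(rot,-1)).as_matrix();T[:3,3]=pos;return T@c["T_tool_cam"]
seedc=dict(orange=(.438,.12),purple=(.634,-.007),blue=(.437,-.141),red=(.65,-.235),white=(.652,.232))
def cup(P,s,hi=.030):
    s=np.array(s)
    for _ in range(3):
        d=P[...,:2]-s;r=np.hypot(d[...,0],d[...,1])
        m=(P[...,2]>.024)&(P[...,2]<hi)&(r>.029)&(r<.044)&(d[...,0]>-.033)
        if m.sum()<15:return None
        s,e=circ(P[m][:,:2],.0365)
    return s,e,m.sum()
E
python3 - <<'E'
from m import *
print(ctrl.get_obs()["q"].round(3))
for n in("scene","side","w1"):
    c=dict(np.load(n+".npz"));P=cloud(c,c["extrinsics"] if n!="w1" else wT(c["pos"],c["rot"],c))
    for k in seedc: print(n,k,cup(P,seedc[k]))
    if n=="w1":
        for k,b in dict(red=(.438,-.1435),yellow=(.577,-.128)).items():
            q=P[(np.hypot(P[...,0]-b[0],P[...,1]-b[1])<.04)&(P[...,2]>.05)&(P[...,2]<.085)];print(k,len(q),circ(q[:,:2],rad[k]))
E
```

```text
[-6.350e-01  3.800e-02  1.673e+00 -1.000e-03  1.431e+00  9.340e-01]
scene orange (array([0.4365, 0.1204]), np.float64(0.0013), np.int64(156))
scene purple (array([ 0.6362, -0.006 ]), np.float64(0.0012), np.int64(72))
scene blue (array([ 0.4381, -0.1389]), np.float64(0.001), np.int64(72))
scene red None
scene white (array([0.6538, 0.2351]), np.float64(0.0013), np.int64(107))
side orange (array([0.4339, 0.1205]), np.float64(0.001), np.int64(189))
side purple (array([ 0.6337, -0.0061]), np.float64(0.0011), np.int64(75))
side blue (array([ 0.436 , -0.1396]), np.float64(0.0009), np.int64(81))
side red None
side white (array([0.6516, 0.2343]), np.float64(0.001), np.int64(122))
w1 orange (array([0.4384, 0.1187]), np.float64(0.001), np.int64(457))
w1 purple (array([ 0.638 , -0.0077]), np.float64(0.001), np.int64(422))
w1 blue (array([ 0.4413, -0.1416]), np.float64(0.001), np.int64(340))
w1 red (array([ 0.6538, -0.2331]), np.float64(0.001), np.int64(336))
w1 white None
red 303 (array([ 0.4806, -0.1647]), np.float64(0.0044))
yellow 202 (array([ 0.5804, -0.1266]), np.float64(0.0001))
```

{"name": "servo_tool", "arguments": {"series": "-1 0.01 -0.014 0 0 0 -7; -1 0.025 -0.034 0 0 0 -14; -1 0.04 -0.054 0 0 0 -21; -1 0.055 -0.074 0 0 0 -28; -1 0.07 -0.094 0 0 0 -35; -1 0.085 -0.114 0 0 0 -42; -1 0.1 -0.134 0 0 0 -49; -1 0.115 -0.154 0 0 0 -56; -1 0.128 -0.171 0 0 0 -63; -1 0.138 -0.184 0 0 0 -70; -1 0.146 -0.195 0 0 0 -77; -1 0.15 -0.2 0 0 0 -84"}}

```text
time_s: 2.15
eef_pos: [0.634, -0.0112, 0.3008]
eef_rot: [-0.0, 0.741, 0.671, -0.0]
wrist_force: [-0.4, 0.1, 0.2]
opening: 1.003
grasp_force: 0.0
```

{"name": "servo_tool", "arguments": {"series": "-1 0 0 0 0 0 -7; -1 0 0 0 0 0 -14; -1 0 0 0 0 0 -21; -1 0 0 0 0 0 -28; -1 0 0 0 0 0 -35; -1 0 0 0 0 0 -42; -1 0 0 0 0 0 -49; -1 0 0 0 0 0 -56; -1 0 0 0 0 0 -63; -1 0 0 0 0 0 -70; -1 0 0 0 0 0 -77; -1 0 0 0 0 0 -84"}}

```text
time_s: 3.15
eef_pos: [0.6332, -0.0129, 0.301]
eef_rot: [-0.0, 0.103, 0.995, -0.0]
wrist_force: [0.2, -0.3, -0.5]
opening: 0.999
grasp_force: 0.0
```

{"name": "servo_tool", "arguments": {"series": "-1 0 0 0 0 0 -6; -1 0 0 0 0 0 -12; -1 0 0 0 0 0 -12; -1 0 0 0 0 0 -12"}}

```text
time_s: 3.48
eef_pos: [0.6333, -0.0122, 0.301]
eef_rot: [-0.0, 0.003, 1.0, -0.0]
wrist_force: [-0.5, -0.5, 0.1]
opening: 1.002
grasp_force: 0.0
```

```bash
cat > b.py <<'E'
from m import *
import sys
k=sys.argv[1];b=np.array([float(x) for x in sys.argv[2:4]])
o=ctrl.get_obs();print(o["q"].round(3),o["eef_pos"].round(4),o["eef_rot"].round(4))
c=ctrl.camera("wrist");P=cloud(c,wT(o["eef_pos"],o["eef_rot"],c))
T=wT(o["eef_pos"],o["eef_rot"],c)
r=np.hypot(P[...,0]-b[0],P[...,1]-b[1])
q=P[(r<.04)&(P[...,2]>.05)&(P[...,2]<.095)]
if len(q)>8:print("bottle",len(q),circ(q[:,:2],rad[k],T[:2,3]))
for n in seedc:print(n,cup(P,seedc[n]))
cv2.imwrite("pics/w_%s_%.1f.png"%(k,o["time_s"]),c["img"][...,::-1])
E
python3 b.py orange .634 -.0085
```

```text
[-0.206  0.278  1.4   -0.     1.464 -1.772] [ 0.6333 -0.0122  0.301 ] [-3.0e-04  2.6e-03  1.0e+00 -2.0e-04]
bottle 184 (array([ 0.6363, -0.0069]), np.float64(0.0001))
orange (array([0.4389, 0.1194]), np.float64(0.001), np.int64(313))
purple (array([ 0.6375, -0.0062]), np.float64(0.0011), np.int64(304))
blue (array([ 0.4414, -0.1402]), np.float64(0.0011), np.int64(332))
red (array([ 0.6543, -0.232 ]), np.float64(0.001), np.int64(309))
white (array([0.6548, 0.2326]), np.float64(0.001), np.int64(322))
```

{"name": "servo_tool", "arguments": {"series": "-1 -0.003 0.005 0.02 0 0 0; -1 -0.003 0.005 0.045 0 0 0; -1 -0.003 0.005 0.07 0 0 0; -1 -0.003 0.005 0.095 0 0 0; -1 -0.003 0.005 0.12 0 0 0; -1 -0.003 0.005 0.145 0 0 0; -1 -0.003 0.005 0.165 0 0 0; -1 -0.003 0.005 0.177 0 0 0; -1 -0.003 0.005 0.182 0 0 0; -1 -0.003 0.005 0.182 0 0 0"}}

```text
time_s: 4.37
eef_pos: [0.6359, -0.0055, 0.1182]
eef_rot: [-0.001, 0.001, 1.0, 0.0]
wrist_force: [-0.6, -0.6, 0.2]
opening: 0.998
grasp_force: 0.0
```

{"name": "servo_tool", "arguments": {"series": "-0.4 0 0 0 0 0 0; 0 0 0 0 0 0 0; 0.2 0 0 0 0 0 0; 0.4 0 0 0 0 0 0; 0.7 0 0 0 0 0 0; 1 0 0 0 0 0 0; 1 0 0 0 0 0 0; 1 0 0 0 0 0 0; 1 0 0 0 0 0 0; 1 0 0 0 0 0 0"}}

```text
time_s: 5.2
eef_pos: [0.6377, -0.0056, 0.1212]
eef_rot: [0.002, -0.0, 1.0, -0.0]
wrist_force: [0.2, 0.1, 6.5]
opening: 0.519
grasp_force: 61.0
```

{"name": "servo_tool", "arguments": {"series": "1 0 0 -0.01 0 0 0; 1 0 0 -0.03 0 0 0; 1 0 0 -0.055 0 0 0; 1 0 0 -0.075 0 0 0; 1 0.01 0.006 -0.085 0 0 0; 1 0.03 0.019 -0.09 0 0 0; 1 0.055 0.035 -0.09 0 0 0; 1 0.08 0.051 -0.09 0 0 0; 1 0.105 0.067 -0.09 0 0 0; 1 0.13 0.083 -0.09 0 0 0; 1 0.155 0.099 -0.09 0 0 0; 1 0.175 0.112 -0.09 0 0 0"}}

```text
time_s: 6.2
eef_pos: [0.4592, 0.1078, 0.2093]
eef_rot: [-0.001, -0.0, 1.0, 0.0]
wrist_force: [1.5, 0.9, -2.2]
opening: 0.522
grasp_force: 61.6
```

{"name": "servo_tool", "arguments": {"series": "1 0.012 0.008 0 0 0 0; 1 0.02 0.012 0 0 0 0; 1 0.022 0.0135 0 0 0 0; 1 0.022 0.0135 0 0 0 0; 1 0.022 0.0135 0 0 0 0"}}

```text
time_s: 6.62
eef_pos: [0.4405, 0.1198, 0.2096]
eef_rot: [0.001, 0.0, 1.0, -0.0]
wrist_force: [0.4, 0.6, -2.0]
opening: 0.521
grasp_force: 61.6
```

```bash
python3 b.py orange .4389 .1194; ls pics
python3 - <<'E'
from m import *
b=np.array([.4389,.1194])
for n in("scene","side"):
    c=ctrl.camera(n);P=cloud(c,c["extrinsics"]);cv2.imwrite(f"pics/{n}2.png",c["img"][...,::-1])
    r=np.hypot(P[...,0]-b[0],P[...,1]-b[1])
    for lo,hi in((.095,.115),(.12,.14)):
        q=P[(r<.05)&(P[...,2]>lo)&(P[...,2]<hi)]
        print(n,len(q),circ(q[:,:2],.0235,c["extrinsics"][:2,3]) if len(q)>8 else "")
    print(np.nanmin(np.where((r<.035)&(P[...,2]>.05),P[...,2],np.nan)))
E
```

```text
[ 0.005 -0.042  1.943 -0.     1.24  -1.566] [0.4405 0.1198 0.2096] [ 5.e-04  2.e-04  1.e+00 -1.e-04]
orange (array([0.4371, 0.1203]), np.float64(0.001), np.int64(476))
purple None
blue (array([ 0.4404, -0.139 ]), np.float64(0.001), np.int64(423))
red None
white (array([0.6624, 0.2317]), np.float64(0.0006), np.int64(23))
scene1.png
side1.png
w1.png
w_orange_3.5.png
w_orange_6.6.png
scene 138 (array([0.4383, 0.117 ]), np.float64(0.0008))
scene 175 (array([0.4381, 0.1175]), np.float64(0.0008))
0.09700513426803814
side 178 (array([0.436 , 0.1167]), np.float64(0.0005))
side 228 (array([0.4358, 0.1174]), np.float64(0.0004))
0.09723389346932448
```

{"name": "servo_tool", "arguments": {"series": "1 0.002 0.003 0.005 0 0 0; 1 0.002 0.003 0.02 0 0 0; 1 0.002 0.003 0.04 0 0 0; 1 0.002 0.003 0.055 0 0 0; 1 0.002 0.003 0.066 0 0 0; 1 0.002 0.003 0.074 0 0 0; 1 0.002 0.003 0.079 0 0 0; 1 0.002 0.003 0.083 0 0 0; 1 0.002 0.003 0.085 0 0 0; 1 0.002 0.003 0.086 0 0 0; 1 0.002 0.003 0.087 0 0 0; 1 0.002 0.003 0.087 0 0 0"}}

```text
time_s: 7.77
eef_pos: [0.4378, 0.1232, 0.1226]
eef_rot: [0.0, -0.0, 1.0, 0.0]
wrist_force: [0.8, 0.6, -2.0]
opening: 0.521
grasp_force: 61.6
```

{"name": "servo_tool", "arguments": {"series": "1 0 0 0.001 0 0 0; 1 0 0 0.0015 0 0 0; 1 0 0 0.0015 0 0 0; 0.3 0 0 0.0015 0 0 0; -0.1 0 0 0.0015 0 0 0; -0.3 0 0 0.0015 0 0 0; -0.6 0 0 0.0015 0 0 0; -1 0 0 0.0015 0 0 0; -1 0 0 0.0015 0 0 0; -1 0 0 0.0015 0 0 0; -1 0 0 0.0015 0 0 0"}}

```text
time_s: 8.68
eef_pos: [0.4375, 0.1232, 0.1208]
eef_rot: [-0.0, -0.0, 1.0, 0.0]
wrist_force: [0.1, 1.9, 0.2]
opening: 0.997
grasp_force: 0.0
```

{"name": "servo_tool", "arguments": {"series": "-1 0 0 -0.01 0 0 0; -1 0 0 -0.03 0 0 0; -1 0 0 -0.055 0 0 0; -1 0 0 -0.08 0 0 0; -1 0 0 -0.11 0 0 0; -1 0 0 -0.14 0 0 0; -1 0 0 -0.165 0 0 0; -1 0 0 -0.18 0 0 0; -1 0 0 -0.18 0 0 0"}}

```text
time_s: 9.43
eef_pos: [0.4394, 0.1233, 0.3056]
eef_rot: [0.004, -0.0, 1.0, 0.0]
wrist_force: [0.8, -0.5, -0.3]
opening: 1.001
grasp_force: 0.0
```

```bash
cat > v.py <<'E'
from m import *
import sys
k=sys.argv[1];b=np.array([float(x) for x in sys.argv[2:4]])
for n in("scene","side"):
    c=ctrl.camera(n);P=cloud(c,c["extrinsics"]);cv2.imwrite(f"pics/{n}_{ctrl.get_obs()['time_s']:.1f}.png",c["img"][...,::-1])
    r=np.hypot(P[...,0]-b[0],P[...,1]-b[1]);z=P[...,2]
    for lo,hi in((.04,.06),(.065,.085),(.09,.11),(.12,.14)):
        q=P[(r<.045)&(z>lo)&(z<hi)]
        print(n,lo,len(q),circ(q[:,:2],rad[k],c["extrinsics"][:2,3]) if len(q)>8 else "")
    print("cup",cup(P,b),"ztop",np.nanmax(z[r<.03]).round(3),"zmin>.04",np.nanmin(z[(r<.035)&(z>.04)]).round(3))
E
python3 v.py orange .4375 .12
```

```text
scene 0.04 156 (array([0.4351, 0.12  ]), np.float64(0.0008))
scene 0.065 158 (array([0.4352, 0.1201]), np.float64(0.0006))
scene 0.09 177 (array([0.4354, 0.1202]), np.float64(0.0007))
scene 0.12 220 (array([0.4373, 0.1155]), np.float64(0.0025))
cup (array([0.4363, 0.121 ]), np.float64(0.001), np.int64(117)) ztop 0.449 zmin>.04 0.04
side 0.04 197 (array([0.4331, 0.1202]), np.float64(0.0005))
side 0.065 201 (array([0.4333, 0.1201]), np.float64(0.0005))
side 0.09 212 (array([0.4331, 0.1201]), np.float64(0.0005))
side 0.12 274 (array([0.4347, 0.1153]), np.float64(0.0026))
cup (array([0.4338, 0.121 ]), np.float64(0.0008), np.int64(133)) ztop 0.405 zmin>.04 0.04
```

{"name": "servo_tool", "arguments": {"series": "-1 -0.008 -0.013 0 0 0 0; -1 -0.025 -0.042 0 0 0 0; -1 -0.044 -0.073 0 0 0 0; -1 -0.064 -0.106 0 0 0 0; -1 -0.084 -0.14 0 0 0 0; -1 -0.104 -0.173 0 0 0 0; -1 -0.124 -0.206 0 0 0 0; -1 -0.144 -0.24 0 0 0 0; -1 -0.164 -0.273 0 0 0 0; -1 -0.184 -0.306 0 0 0 0; -1 -0.2 -0.333 0 0 0 0; -1 -0.21 -0.35 0 0 0 0"}}

```text
time_s: 10.53
eef_pos: [0.6475, -0.2297, 0.2975]
eef_rot: [-0.002, 0.001, 1.0, 0.001]
wrist_force: [0.2, 0.7, 0.4]
opening: 1.005
grasp_force: 0.0
```

{"name": "servo_tool", "arguments": {"series": "-1 -0.005 -0.008 0 0 0 0; -1 -0.005 -0.008 0 0 0 0; -1 -0.005 -0.008 0 0 0 0"}}

```text
time_s: 10.78
eef_pos: [0.6519, -0.234, 0.2991]
eef_rot: [-0.001, 0.0, 1.0, 0.001]
wrist_force: [1.0, 0.8, -0.1]
opening: 0.996
grasp_force: 0.0
```

```bash
python3 b.py purple .6535 -.235; ls pics|grep purple
python3 - <<'E'
from m import *
o=ctrl.get_obs();c=ctrl.camera("wrist");P=cloud(c,wT(o["eef_pos"],o["eef_rot"],c))
for y in np.arange(-.34,-.12,.02):
    m=(P[...,1]>y)&(P[...,1]<y+.02)&(P[...,2]>.06)&(P[...,0]>.685)
    if m.sum()>5: print(round(y,2),P[m][:,0].min().round(3),P[m][:,2].max().round(3))
E
```

```text
[-0.516  0.414  1.228  0.     1.503 -2.086] [ 0.6519 -0.234   0.2991] [-1.3e-03  0.0e+00  1.0e+00  9.0e-04]
bottle 191 (array([ 0.6537, -0.2352]), np.float64(0.0001))
orange (array([0.4409, 0.119 ]), np.float64(0.0008), np.int64(37))
purple (array([ 0.6379, -0.0073]), np.float64(0.001), np.int64(488))
blue (array([ 0.4413, -0.1416]), np.float64(0.0009), np.int64(210))
red (array([ 0.6534, -0.2327]), np.float64(0.001), np.int64(296))
white None
w_purple_10.8.png
-0.34 0.692 0.311
-0.32 0.692 0.23
-0.3 0.691 0.23
-0.28 0.752 0.134
-0.26 0.718 0.255
-0.24 0.718 0.255
-0.22 0.717 0.19
-0.2 0.717 0.132
-0.18 0.718 0.207
-0.16 0.718 0.159
-0.14 0.717 0.143
-0.12 0.717 0.142
```

{"name": "servo_tool", "arguments": {"series": "-1 0 -0.001 0.02 0 0 0; -1 0 -0.001 0.045 0 0 0; -1 0 -0.001 0.07 0 0 0; -1 0 -0.001 0.095 0 0 0; -1 0 -0.001 0.12 0 0 0; -1 0 -0.001 0.145 0 0 0; -1 0 -0.001 0.17 0 0 0; -1 0 -0.001 0.186 0 0 0; -1 0 -0.001 0.194 0 0 0; -1 0 -0.001 0.196 0 0 0; -1 0 -0.001 0.196 0 0 0"}}

```text
time_s: 11.8
eef_pos: [0.6526, -0.235, 0.1053]
eef_rot: [0.0, -0.0, 1.0, 0.0]
wrist_force: [-0.2, 0.7, 0.7]
opening: 1.001
grasp_force: 0.0
```

{"name": "servo_tool", "arguments": {"series": "-0.4 0 0 0 0 0 0; 0 0 0 0 0 0 0; 0.2 0 0 0 0 0 0; 0.4 0 0 0 0 0 0; 0.7 0 0 0 0 0 0; 1 0 0 0 0 0 0; 1 0 0 0 0 0 0; 1 0 0 0 0 0 0; 1 0 0 0 0 0 0; 1 0 0 0 0 0 0"}}

```text
time_s: 12.63
eef_pos: [0.6536, -0.2363, 0.1069]
eef_rot: [0.001, -0.0, 1.0, -0.001]
wrist_force: [-0.7, 0.4, 6.1]
opening: 0.57
grasp_force: 62.1
```

{"name": "servo_tool", "arguments": {"series": "1 0 0 -0.01 0 0 0; 1 0 0 -0.03 0 0 0; 1 0 0 -0.055 0 0 0; 1 0 0 -0.08 0 0 0; 1 0 0 -0.105 0 0 0; 1 0 0 -0.13 0 0 0; 1 0 0 -0.15 0 0 0; 1 0 0.005 -0.16 0 0 0; 1 0.001 0.018 -0.165 0 0 0; 1 0.003 0.04 -0.165 0 0 0; 1 0.005 0.065 -0.165 0 0 0; 1 0.007 0.09 -0.165 0 0 0"}}

```text
time_s: 13.63
eef_pos: [0.6444, -0.1437, 0.268]
eef_rot: [-0.001, 0.0, 1.0, 0.001]
wrist_force: [0.0, 0.0, -0.7]
opening: 0.565
grasp_force: 62.5
```

{"name": "servo_tool", "arguments": {"series": "1 0.001 0.025 0 0 0 0; 1 0.003 0.05 0 0 0 0; 1 0.005 0.075 0 0 0 0; 1 0.006 0.1 0 0 0 0; 1 0.008 0.12 0 0 0 0; 1 0.009 0.132 0 0 0 0; 1 0.009 0.138 0 0 0 0; 1 0.009 0.1385 0 0 0 0; 1 0.009 0.1385 0 0 0 0; 1 0.009 0.1385 0 0 0 0"}}

```text
time_s: 14.47
eef_pos: [0.6365, -0.0083, 0.2695]
eef_rot: [-0.0, 0.0, 1.0, -0.0]
wrist_force: [-1.6, -0.1, -0.8]
opening: 0.569
grasp_force: 62.5
```

```bash
cat > g.py <<'E'
from m import *
import sys
k=sys.argv[1];b=np.array([float(x) for x in sys.argv[2:4]])
lo,hi=float(sys.argv[4]),float(sys.argv[5])
for n in("scene","side"):
    c=ctrl.camera(n);P=cloud(c,c["extrinsics"])
    r=np.hypot(P[...,0]-b[0],P[...,1]-b[1]);z=P[...,2]
    q=P[(r<.05)&(z>lo)&(z<hi)]
    print(n,len(q),circ(q[:,:2],rad[k],c["extrinsics"][:2,3]) if len(q)>8 else "","cup",cup(P,b),"zmin",np.nanmin(z[(r<.03)&(z>.05)]).round(4))
E
python3 b.py purple .63 -.0 |grep purp; python3 g.py purple .6378 -.0068 .18 .225
```

```text
purple (array([ 0.6374, -0.0063]), np.float64(0.001), np.int64(334))
scene 358 (array([ 0.6353, -0.0095]), np.float64(0.0009)) cup (array([ 0.6361, -0.0056]), np.float64(0.0014), np.int64(105)) zmin 0.1722
side 435 (array([ 0.6335, -0.0098]), np.float64(0.0007)) cup (array([ 0.6337, -0.0067]), np.float64(0.0012), np.int64(115)) zmin 0.1715
```

{"name": "servo_tool", "arguments": {"series": "1 0 0.003 0.01 0 0 0; 1 0 0.003 0.03 0 0 0; 1 0 0.003 0.055 0 0 0; 1 0 0.003 0.08 0 0 0; 1 0 0.003 0.1 0 0 0; 1 0 0.003 0.12 0 0 0; 1 0 0.003 0.135 0 0 0; 1 0 0.003 0.146 0 0 0; 1 0 0.003 0.153 0 0 0; 1 0 0.003 0.158 0 0 0; 1 0 0.003 0.16 0 0 0; 1 0 0.003 0.161 0 0 0"}}

```text
time_s: 15.62
eef_pos: [0.6369, -0.0043, 0.1091]
eef_rot: [0.0, 0.0, 1.0, -0.0]
wrist_force: [0.2, -1.6, -1.7]
opening: 0.566
grasp_force: 62.5
```

{"name": "servo_tool", "arguments": {"series": "1 0 0 0.0005 0 0 0; 1 0 0 0.001 0 0 0; 1 0 0 0.001 0 0 0"}}

```text
time_s: 15.87
eef_pos: [0.637, -0.0043, 0.1085]
eef_rot: [0.001, -0.0, 1.0, -0.0]
wrist_force: [0.8, -0.3, -1.2]
opening: 0.568
grasp_force: 62.5
```

{"name": "servo_tool", "arguments": {"series": "1 0 0 0.001 0 0 0; 1 0 0 0.0015 0 0 0; 1 0 0 0.0015 0 0 0; 0.3 0 0 0.0015 0 0 0; -0.1 0 0 0.0015 0 0 0; -0.3 0 0 0.0015 0 0 0; -0.6 0 0 0.0015 0 0 0; -1 0 0 0.0015 0 0 0; -1 0 0 0.0015 0 0 0; -1 0 0 0.0015 0 0 0; -1 0 0 0.0015 0 0 0"}}

```text
time_s: 16.78
eef_pos: [0.6365, -0.0043, 0.1062]
eef_rot: [-0.0, -0.0, 1.0, -0.0]
wrist_force: [0.6, 0.9, -0.5]
opening: 0.995
grasp_force: 0.0
```

{"name": "servo_tool", "arguments": {"series": "-1 0 0 -0.01 0 0 0; -1 0 0 -0.03 0 0 0; -1 0 0 -0.055 0 0 0; -1 0 0 -0.08 0 0 0; -1 0 0 -0.11 0 0 0; -1 0 0 -0.14 0 0 0; -1 0 0 -0.17 0 0 0; -1 0 0 -0.19 0 0 0; -1 0 0 -0.195 0 0 0; -1 0 0 -0.195 0 0 0"}}

```text
time_s: 17.62
eef_pos: [0.6374, -0.0044, 0.3042]
eef_rot: [0.002, -0.0, 1.0, -0.0]
wrist_force: [0.5, -0.6, -0.6]
opening: 0.999
grasp_force: 0.0
```

```bash
python3 v.py purple .6365 -.0065;python3 b.py red .44 -.141
```

```text
scene 0.04 132 (array([ 0.6356, -0.0048]), np.float64(0.0009))
scene 0.065 129 (array([ 0.6358, -0.0049]), np.float64(0.001))
scene 0.09 160 (array([ 0.6368, -0.0058]), np.float64(0.0011))
scene 0.12 81 (array([ 0.6433, -0.0168]), np.float64(0.0016))
cup (array([ 0.6361, -0.0062]), np.float64(0.0013), np.int64(68)) ztop 0.462 zmin>.04 0.04
side 0.04 147 (array([ 0.6333, -0.0054]), np.float64(0.0006))
side 0.065 149 (array([ 0.6336, -0.0055]), np.float64(0.0006))
side 0.09 174 (array([ 0.634 , -0.0062]), np.float64(0.0008))
side 0.12 87 (array([ 0.6417, -0.0165]), np.float64(0.0014))
cup (array([ 0.6336, -0.0064]), np.float64(0.001), np.int64(72)) ztop 0.404 zmin>.04 0.04
[-0.193  0.285  1.393 -0.     1.465 -1.764] [ 0.6359 -0.0042  0.3001] [-8.e-04 -0.e+00  1.e+00  1.e-04]
bottle 368 (array([ 0.4402, -0.143 ]), np.float64(0.0003))
orange (array([0.4388, 0.1194]), np.float64(0.001), np.int64(319))
purple (array([ 0.6377, -0.0063]), np.float64(0.001), np.int64(293))
blue (array([ 0.4413, -0.1405]), np.float64(0.001), np.int64(323))
red (array([ 0.6545, -0.232 ]), np.float64(0.0011), np.int64(462))
white (array([0.6548, 0.2329]), np.float64(0.001), np.int64(314))
```

{"name": "servo_tool", "arguments": {"series": "-1 0.01 -0.007 0 0 0 0; -1 0.03 -0.021 0 0 0 0; -1 0.055 -0.038 0 0 0 0; -1 0.08 -0.056 0 0 0 0; -1 0.105 -0.073 0 0 0 0; -1 0.13 -0.091 0 0 0 0; -1 0.153 -0.107 0 0 0 0; -1 0.173 -0.121 0 0 0 0; -1 0.188 -0.132 0.01 0 0 0; -1 0.196 -0.138 0.03 0 0 0; -1 0.196 -0.138 0.055 0 0 0; -1 0.196 -0.138 0.08 0 0 0"}}

```text
time_s: 18.77
eef_pos: [0.4394, -0.1424, 0.2192]
eef_rot: [-0.001, 0.001, 1.0, 0.0]
wrist_force: [0.1, -0.2, -0.3]
opening: 0.999
grasp_force: 0.0
```

{"name": "servo_tool", "arguments": {"series": "-1 0 0 0.02 0 0 0; -1 0 0 0.045 0 0 0; -1 0 0 0.07 0 0 0; -1 0 0 0.09 0 0 0; -1 0 0 0.105 0 0 0; -1 0 0 0.115 0 0 0; -1 0 0 0.12 0 0 0; -1 0 0 0.12 0 0 0; -1 0 0 0.12 0 0 0"}}

```text
time_s: 19.52
eef_pos: [0.4406, -0.1423, 0.1013]
eef_rot: [-0.0, -0.0, 1.0, 0.0]
wrist_force: [-0.0, -0.9, 0.1]
opening: 0.998
grasp_force: 0.0
```

{"name": "servo_tool", "arguments": {"series": "-0.4 0 0 0 0 0 0; 0 0 0 0 0 0 0; 0.2 0 0 0 0 0 0; 0.4 0 0 0 0 0 0; 0.7 0 0 0 0 0 0; 1 0 0 0 0 0 0; 1 0 0 0 0 0 0; 1 0 0 0 0 0 0; 1 0 0 0 0 0 0; 1 0 0 0 0 0 0"}}

```text
time_s: 20.35
eef_pos: [0.4412, -0.1426, 0.1025]
eef_rot: [0.001, -0.0, 1.0, -0.0]
wrist_force: [-0.3, 1.2, 5.0]
opening: 0.567
grasp_force: 61.2
```

{"name": "servo_tool", "arguments": {"series": "1 0 0 -0.01 0 0 0; 1 0 0 -0.03 0 0 0; 1 0 0 -0.055 0 0 0; 1 0 0 -0.08 0 0 0; 1 0 0 -0.105 0 0 0; 1 0 0 -0.13 0 0 0; 1 0 0 -0.15 0 0 0; 1 -0.005 -0.002 -0.16 0 0 0; 1 -0.018 -0.008 -0.165 0 0 0; 1 -0.04 -0.017 -0.165 0 0 0; 1 -0.065 -0.027 -0.165 0 0 0; 1 -0.09 -0.038 -0.165 0 0 0"}}

```text
time_s: 21.35
eef_pos: [0.5315, -0.1804, 0.2661]
eef_rot: [-0.0, -0.0, 1.0, 0.0]
wrist_force: [-0.4, 0.3, -2.0]
opening: 0.564
grasp_force: 62.4
```

{"name": "servo_tool", "arguments": {"series": "1 -0.025 -0.011 0 0 0 0; 1 -0.05 -0.021 0 0 0 0; 1 -0.075 -0.032 0 0 0 0; 1 -0.095 -0.04 0 0 0 0; 1 -0.11 -0.046 0 0 0 0; 1 -0.119 -0.05 0 0 0 0; 1 -0.123 -0.052 0 0 0 0; 1 -0.1235 -0.052 0 0 0 0; 1 -0.1235 -0.052 0 0 0 0; 1 -0.1235 -0.052 0 0 0 0"}}

```text
time_s: 22.18
eef_pos: [0.6535, -0.2319, 0.266]
eef_rot: [-0.0, -0.0, 1.0, 0.0]
wrist_force: [-0.5, 0.7, -1.5]
opening: 0.567
grasp_force: 62.4
```

```bash
python3 b.py red .63 -.0 |grep -E "red|0\."; python3 g.py red .654 -.2325 .18 .225
```

```text
[-0.512  0.434  1.265 -0.     1.443 -2.083] [ 0.6535 -0.2319  0.266 ] [-4.e-04 -1.e-04  1.e+00  2.e-04]
bottle 1134 (array([ 0.6372, -0.0037]), np.float64(0.0003))
purple (array([ 0.6377, -0.0082]), np.float64(0.001), np.int64(398))
blue (array([ 0.4413, -0.1411]), np.float64(0.0009), np.int64(113))
red (array([ 0.6534, -0.2329]), np.float64(0.001), np.int64(346))
scene 283 (array([ 0.6511, -0.233 ]), np.float64(0.0011)) cup (array([ 0.6524, -0.2323]), np.float64(0.0014), np.int64(41)) zmin 0.1714
side 306 (array([ 0.6486, -0.2338]), np.float64(0.0008)) cup (array([ 0.65  , -0.2329]), np.float64(0.0015), np.int64(47)) zmin 0.1731
```

{"name": "servo_tool", "arguments": {"series": "1 -0.001 0.001 0.01 0 0 0; 1 -0.001 0.001 0.03 0 0 0; 1 -0.001 0.001 0.055 0 0 0; 1 -0.001 0.001 0.08 0 0 0; 1 -0.001 0.001 0.1 0 0 0; 1 -0.001 0.001 0.12 0 0 0; 1 -0.001 0.001 0.135 0 0 0; 1 -0.001 0.001 0.146 0 0 0; 1 -0.001 0.001 0.153 0 0 0; 1 -0.001 0.001 0.158 0 0 0; 1 -0.001 0.001 0.161 0 0 0; 1 -0.001 0.001 0.162 0 0 0"}}

```text
time_s: 23.33
eef_pos: [0.6553, -0.2314, 0.1046]
eef_rot: [0.0, -0.0, 1.0, -0.0]
wrist_force: [-0.3, -0.7, -2.7]
opening: 0.566
grasp_force: 62.4
```

{"name": "servo_tool", "arguments": {"series": "1 0 0 0.0005 0 0 0; 1 0 0 0.001 0 0 0; 1 0 0 0.001 0 0 0"}}

```text
time_s: 23.58
eef_pos: [0.6554, -0.2315, 0.1041]
eef_rot: [0.001, -0.0, 1.0, -0.0]
wrist_force: [0.1, -0.3, -2.1]
opening: 0.567
grasp_force: 62.4
```

{"name": "servo_tool", "arguments": {"series": "1 0 0 0.001 0 0 0; 1 0 0 0.0015 0 0 0; 1 0 0 0.0015 0 0 0; 0.3 0 0 0.0015 0 0 0; -0.1 0 0 0.0015 0 0 0; -0.3 0 0 0.0015 0 0 0; -0.6 0 0 0.0015 0 0 0; -1 0 0 0.0015 0 0 0; -1 0 0 0.0015 0 0 0; -1 0 0 0.0015 0 0 0; -1 0 0 0.0015 0 0 0"}}

```text
time_s: 24.5
eef_pos: [0.655, -0.2312, 0.1016]
eef_rot: [-0.0, -0.0, 1.0, 0.0]
wrist_force: [-0.0, 0.7, 0.2]
opening: 0.994
grasp_force: 0.0
```

{"name": "servo_tool", "arguments": {"series": "-1 0 0 -0.01 0 0 0; -1 0 0 -0.03 0 0 0; -1 0 0 -0.055 0 0 0; -1 0 0 -0.08 0 0 0; -1 0 0 -0.11 0 0 0; -1 0 0 -0.14 0 0 0; -1 0 0 -0.17 0 0 0; -1 0 0 -0.19 0 0 0; -1 0 0 -0.2 0 0 0; -1 0 0 -0.2 0 0 0"}}

```text
time_s: 25.33
eef_pos: [0.6562, -0.2318, 0.306]
eef_rot: [0.003, -0.0, 1.0, -0.002]
wrist_force: [0.0, 0.1, -0.0]
opening: 0.998
grasp_force: 0.0
```

```bash
python3 v.py red .6525 -.2325;python3 b.py blue .655 .2326|head -2
```

```text
scene 0.04 39 (array([ 0.6519, -0.2326]), np.float64(0.0012))
scene 0.065 55 (array([ 0.6527, -0.2326]), np.float64(0.0014))
scene 0.09 83 (array([ 0.653 , -0.2332]), np.float64(0.0013))
scene 0.12 87 (array([ 0.6585, -0.246 ]), np.float64(0.0039))
cup None ztop 0.411 zmin>.04 0.04
side 0.04 54 (array([ 0.6495, -0.2331]), np.float64(0.0007))
side 0.065 60 (array([ 0.6502, -0.2331]), np.float64(0.0009))
side 0.09 86 (array([ 0.6496, -0.2333]), np.float64(0.0009))
side 0.12 87 (array([ 0.6572, -0.2451]), np.float64(0.0032))
cup (array([ 0.681 , -0.1868]), np.float64(0.0052), np.int64(29)) ztop 0.406 zmin>.04 0.04
[-0.51   0.415  1.222 -0.     1.505 -2.081] [ 0.6547 -0.2311  0.301 ] [-4.e-04 -0.e+00  1.e+00  2.e-04]
orange (array([0.4415, 0.1201]), np.float64(0.0009), np.int64(42))
```

{"name": "servo_tool", "arguments": {"series": "-1 0 0.012 0 0 0 0; -1 0 0.04 0 0 0 0; -1 0 0.07 0 0 0 0; -1 0 0.1 0 0 0 0; -1 0 0.13 0 0 0 0; -1 0 0.16 0 0 0 0; -1 0 0.19 0 0 0 0; -1 0 0.22 0 0 0 0; -1 0 0.25 0 0 0 0; -1 0 0.28 0 0 0 0; -1 0 0.31 0 0 0 0; -1 -0.001 0.34 0 0 0 0"}}

```text
time_s: 26.48
eef_pos: [0.6546, 0.1111, 0.2998]
eef_rot: [-0.002, -0.0, 1.0, 0.0]
wrist_force: [0.2, -0.2, -0.4]
opening: 1.0
grasp_force: 0.0
```

{"name": "servo_tool", "arguments": {"series": "-1 0 0.03 0 0 0 0; -1 0 0.06 0 0 0 0; -1 0 0.088 0 0 0 0; -1 0 0.108 0 0 0 0; -1 0 0.118 0 0 0 0; -1 0 0.121 0 0 0 0; -1 0 0.121 0 0 0 0; -1 0 0.121 0 0 0 0"}}

```text
time_s: 27.15
eef_pos: [0.6559, 0.2288, 0.3011]
eef_rot: [-0.001, 0.0, 1.0, -0.0]
wrist_force: [0.6, -0.5, -0.3]
opening: 1.0
grasp_force: 0.0
```

```bash
python3 b.py blue .6565 .230
```

```text
[ 1.650e-01  4.160e-01  1.220e+00 -1.000e-03  1.506e+00 -1.405e+00] [0.6559 0.2288 0.3011] [-5.e-04  3.e-04  1.e+00 -3.e-04]
bottle 177 (array([0.6561, 0.2328]), np.float64(0.0001))
orange (array([0.4392, 0.1204]), np.float64(0.0011), np.int64(174))
purple (array([ 0.6384, -0.0051]), np.float64(0.001), np.int64(307))
blue None
red None
white (array([0.6546, 0.2343]), np.float64(0.001), np.int64(325))
```

{"name": "servo_tool", "arguments": {"series": "-1 0 0.0025 0.02 0 0 0; -1 0 0.0025 0.045 0 0 0; -1 0 0.0025 0.07 0 0 0; -1 0 0.0025 0.095 0 0 0; -1 0 0.0025 0.12 0 0 0; -1 0 0.0025 0.145 0 0 0; -1 0 0.0025 0.17 0 0 0; -1 0 0.0025 0.19 0 0 0; -1 0 0.0025 0.202 0 0 0; -1 0 0.0025 0.207 0 0 0; -1 0 0.0025 0.207 0 0 0"}}

```text
time_s: 28.12
eef_pos: [0.6556, 0.2312, 0.0937]
eef_rot: [-0.001, 0.001, 1.0, -0.0]
wrist_force: [-0.7, -0.5, -0.4]
opening: 1.001
grasp_force: 0.0
```

{"name": "servo_tool", "arguments": {"series": "-0.4 0 0 0 0 0 0; 0 0 0 0 0 0 0; 0.2 0 0 0 0 0 0; 0.4 0 0 0 0 0 0; 0.7 0 0 0 0 0 0; 1 0 0 0 0 0 0; 1 0 0 0 0 0 0; 1 0 0 0 0 0 0; 1 0 0 0 0 0 0; 1 0 0 0 0 0 0"}}

```text
time_s: 28.95
eef_pos: [0.6572, 0.2325, 0.0969]
eef_rot: [0.002, -0.0, 1.0, 0.0]
wrist_force: [-0.3, -0.8, 6.4]
opening: 0.528
grasp_force: 61.9
```

{"name": "servo_tool", "arguments": {"series": "1 0 0 -0.01 0 0 0; 1 0 0 -0.03 0 0 0; 1 0 0 -0.055 0 0 0; 1 0 0 -0.08 0 0 0; 1 0 0 -0.105 0 0 0; 1 0 0 -0.13 0 0 0; 1 0 0 -0.15 0 0 0; 1 0.003 -0.005 -0.16 0 0 0; 1 0.01 -0.017 -0.165 0 0 0; 1 0.021 -0.037 -0.165 0 0 0; 1 0.035 -0.061 -0.165 0 0 0; 1 0.05 -0.087 -0.165 0 0 0"}}

```text
time_s: 29.95
eef_pos: [0.6046, 0.1446, 0.2589]
eef_rot: [-0.001, -0.001, 1.0, -0.0]
wrist_force: [0.0, -0.9, -1.5]
opening: 0.524
grasp_force: 61.7
```

{"name": "servo_tool", "arguments": {"series": "1 0.015 -0.026 0 0 0 0; 1 0.03 -0.052 0 0 0 0; 1 0.045 -0.078 0 0 0 0; 1 0.06 -0.104 0 0 0 0; 1 0.075 -0.13 0 0 0 0; 1 0.09 -0.156 0 0 0 0; 1 0.105 -0.182 0 0 0 0; 1 0.12 -0.207 0 0 0 0; 1 0.135 -0.232 0 0 0 0; 1 0.147 -0.253 0 0 0 0; 1 0.156 -0.27 0 0 0 0; 1 0.162 -0.281 0 0 0 0"}}

```text
time_s: 30.95
eef_pos: [0.4422, -0.1371, 0.2592]
eef_rot: [-0.001, 0.001, 1.0, 0.0]
wrist_force: [0.6, -0.8, -2.0]
opening: 0.523
grasp_force: 61.7
```

{"name": "servo_tool", "arguments": {"series": "1 0.002 -0.003 0 0 0 0; 1 0.003 -0.0045 0 0 0 0; 1 0.003 -0.0045 0 0 0 0; 1 0.003 -0.0045 0 0 0 0"}}

```text
time_s: 31.28
eef_pos: [0.4411, -0.1396, 0.2596]
eef_rot: [-0.0, -0.0, 1.0, 0.0]
wrist_force: [-0.5, 1.1, -2.2]
opening: 0.527
grasp_force: 61.7
```

```bash
python3 b.py blue .63 -.0 |grep -E "blue|\["; python3 g.py blue .4413 -.141 .18 .225
```

```text
[-0.564 -0.081  1.874  0.     1.349 -2.136] [ 0.4411 -0.1396  0.2596] [-1.e-04 -3.e-04  1.e+00  2.e-04]
orange (array([0.4374, 0.1187]), np.float64(0.001), np.int64(421))
blue (array([ 0.4393, -0.1404]), np.float64(0.001), np.int64(391))
red (array([ 0.6529, -0.2325]), np.float64(0.001), np.int64(100))
white (array([0.6542, 0.2324]), np.float64(0.001), np.int64(288))
scene 326 (array([ 0.4389, -0.1409]), np.float64(0.001)) cup (array([ 0.4386, -0.1397]), np.float64(0.0016), np.int64(95)) zmin 0.1718
side 381 (array([ 0.438 , -0.1405]), np.float64(0.0006)) cup (array([ 0.4364, -0.1395]), np.float64(0.0011), np.int64(119)) zmin 0.1722
```

{"name": "servo_tool", "arguments": {"series": "1 0.001 0.001 0.01 0 0 0; 1 0.001 0.001 0.03 0 0 0; 1 0.001 0.001 0.055 0 0 0; 1 0.001 0.001 0.08 0 0 0; 1 0.001 0.001 0.1 0 0 0; 1 0.001 0.001 0.12 0 0 0; 1 0.001 0.001 0.135 0 0 0; 1 0.001 0.001 0.146 0 0 0; 1 0.001 0.001 0.153 0 0 0; 1 0.001 0.001 0.158 0 0 0; 1 0.001 0.001 0.16 0 0 0; 1 0.001 0.001 0.161 0 0 0"}}

```text
time_s: 32.43
eef_pos: [0.4402, -0.1392, 0.0987]
eef_rot: [0.0, -0.0, 1.0, -0.0]
wrist_force: [0.2, -0.5, -1.7]
opening: 0.523
grasp_force: 61.7
```

{"name": "servo_tool", "arguments": {"series": "1 0 0 0.0005 0 0 0; 1 0 0 0.001 0 0 0; 1 0 0 0.001 0 0 0"}}

```text
time_s: 32.68
eef_pos: [0.4404, -0.1395, 0.0983]
eef_rot: [0.0, -0.0, 1.0, -0.0]
wrist_force: [-0.4, -0.3, -1.8]
opening: 0.52
grasp_force: 61.7
```

{"name": "servo_tool", "arguments": {"series": "1 0 0 0.001 0 0 0; 1 0 0 0.0015 0 0 0; 1 0 0 0.0015 0 0 0; 0.3 0 0 0.0015 0 0 0; -0.1 0 0 0.0015 0 0 0; -0.3 0 0 0.0015 0 0 0; -0.6 0 0 0.0015 0 0 0; -1 0 0 0.0015 0 0 0; -1 0 0 0.0015 0 0 0; -1 0 0 0.0015 0 0 0; -1 0 0 0.0015 0 0 0"}}

```text
time_s: 33.6
eef_pos: [0.44, -0.1393, 0.0962]
eef_rot: [-0.0, -0.0, 1.0, 0.0]
wrist_force: [1.2, 0.2, 0.6]
opening: 0.998
grasp_force: 0.0
```

{"name": "servo_tool", "arguments": {"series": "-1 0 0 -0.01 0 0 0; -1 0 0 -0.03 0 0 0; -1 0 0 -0.055 0 0 0; -1 0 0 -0.08 0 0 0; -1 0 0 -0.11 0 0 0; -1 0 0 -0.14 0 0 0; -1 0 0 -0.17 0 0 0; -1 0 0 -0.19 0 0 0; -1 0 0 -0.2 0 0 0; -1 0 0 -0.2 0 0 0; -1 0 0 -0.2 0 0 0; -1 0 0 -0.2 0 0 0"}}

```text
time_s: 34.6
eef_pos: [0.4393, -0.1388, 0.2946]
eef_rot: [-0.001, -0.0, 1.0, 0.001]
wrist_force: [-0.3, 0.3, -1.0]
opening: 1.002
grasp_force: 0.0
```

```bash
python3 v.py blue .4385 -.141; ls -t pics|head -2; cp $(ls -t pics/side_*|head -1) pics/final.png
```

```text
scene 0.04 127 (array([ 0.4387, -0.1408]), np.float64(0.001))
scene 0.065 123 (array([ 0.4379, -0.1405]), np.float64(0.001))
scene 0.09 138 (array([ 0.4386, -0.1419]), np.float64(0.0015))
scene 0.12 68 (array([ 0.4442, -0.1543]), np.float64(0.0032))
cup (array([ 0.4384, -0.1396]), np.float64(0.0011), np.int64(74)) ztop 0.45 zmin>.04 0.04
side 0.04 121 (array([ 0.4366, -0.1403]), np.float64(0.0008))
side 0.065 134 (array([ 0.437 , -0.1402]), np.float64(0.0008))
side 0.09 156 (array([ 0.4374, -0.1411]), np.float64(0.0009))
side 0.12 74 (array([ 0.4393, -0.155 ]), np.float64(0.0029))
cup (array([ 0.4366, -0.1399]), np.float64(0.0008), np.int64(80)) ztop 0.395 zmin>.04 0.04
side_34.7.png
scene_34.6.png
```

View pics/final.png

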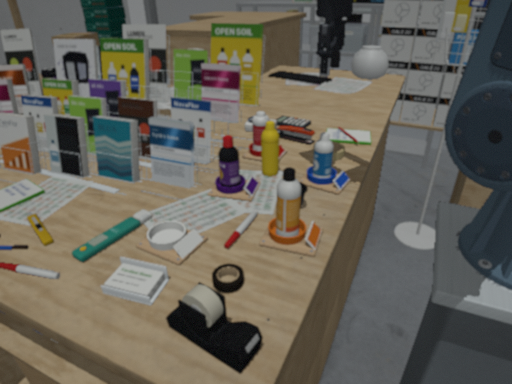

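The side view shows orange (288,205), purple (230,168), red (258,135) and blue (322,160) upright in the cups of their own colours. The white cup at (167,235) is empty, and the pot is still behind the orange bottle.

```bash
python3 -c "
from bench import ctrl
print(ctrl.hand_in())"
```

```text
the job is handed in; nothing more can be done
None
```

I put all four bottles upright in the cups of their own colours, left the plain stand empty and the net pot and yellow look-alike untouched, and handed the job in at about 35 s; the hand-in returned no verdict.

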